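# Load the bench incubator and latch its cover

## Task

Pick up the drilled aluminium plate with the green handle and lower it, without dropping it, over the four posts in the incubator's open bay until it lies flat on their shoulders. Then swing the blue cover over it and press the cover's free edge down until the orange catch snaps over it and holds it fully shut. Leave the yellow-handled plate, the amber bottle and the white-capped jar where they stand.

Things in the scene. Friction and masses are not known exactly. Their poses are not given: they have to be found in the camera images.
- plate: Aluminium plate to load, 110 x 90 x 10 mm (own x, y, z), 0.18 to 0.33 kg, flat on the table at first. Four 14 mm through holes at x +-40, y +-32 mm. Green handle rib upright in the middle, 14 mm thick (x), 56 mm long (y), from 10 to 40 mm above the underside: pinch it across x from above. Origin: centre of the underside, z up. A half turn about z makes no difference.
- spare: A look-alike to be left alone: white plastic plate without holes, same size, yellow handle rib. Origin: centre of the underside. It and the plate to load may swap places.
- bottle: Bystander: amber bottle with a red cap, 56 mm across, 110 mm tall; origin: centre of its underside.
- jar: Bystander: pale jar with a white cap, 64 mm across, 80 mm tall; origin: centre of its underside.
- incubator: White incubator, fixed. x -125 to +90 mm, y -95 to +85 mm. Origin: on the table under the bay's centre; x points away from the robot, y to the cover's hinge side. The bay is a pit 158 (x) by 146 mm (y) inside, floor 45 mm and rim 97 mm above the table. Low console at the near end. Orange spring catch in the middle of the -y side, its nose 101 to 111 mm above the table.
- bay_seat (a point): Where the centre of the plate's underside must come: middle of the four posts, 51 mm above the table, axes as the incubator's. Posts at x +-40, y +-32 mm from it; each has a 20 mm wide shoulder at this height, above it a 10 mm thick pin 11 mm tall, then an 8 mm cone, tip 19 mm above this point.
- cover (a joint): Blue cover's angle, rad: 0 shut, 1.57 upright, 2.05 to 2.4 at first (leaning back away from the bay), stop 2.5. Stiff hinge: it stays where left; turning takes 1 to 3 N at the free edge. Near 0.09 the edge meets the spring catch; pushing past takes 10 to 20 N on the pad; past about 0.04 it gives way and then stays below 0.01. A plate not down on its shoulders keeps it from shutting.
- cover_hinge (a point): Middle of the hinge line, which runs along the incubator's x, 75 mm to the +y side of the bay's centre, 97 mm above the table. Axes turn with the cover: it reaches from here along its own -y, outer face to its own +z (up when shut). Flat panel 176 mm (x) by 153 mm (-y), 11 mm thick (z 0 to 11), with a steel lip on the free edge, 158 mm from the hinge.
- cover_pad (a point): Centre of the black rubber press pad (100 x 26 mm, along x and y) on the cover's outer face, 130 mm from the hinge line along the cover's -y, 14 mm out along its +z; axes as cover_hinge. With the cover shut it lies 111 mm above the table.
Things that resemble listed ones, but are neither listed nor needed, are in the scene too. Leave any turquoise look-alike of the plate alone.

How it is judged:
On the way, in this order (a step that is already met when the one before it is completed fails the run):
1. the drilled plate is down on the four posts' shoulders, flat and let go (z of plate in the frame of bay_seat below 0.003 m and horizontal distance between plate and bay_seat below 0.006 m and angle between plate's own z axis and vertical below 0.04 rad and contact force between the fingers and plate below 0.1 N), for 0.2 s.
2. the cover is pressed past the catch and fully shut (value of joint cover below 0.02 rad), for 0.2 s.
At the end, for the whole second after the job is handed in: The drilled plate lies at rest on the posts' shoulders (underside within 3 mm of seat height, centre within 6 mm of the bay's centre, tilt under 0.04 rad) and the cover is held by the catch at less than 0.02 rad (z of plate in the frame of bay_seat below 0.003 m and horizontal distance between plate and bay_seat below 0.006 m and angle between plate's own z axis and vertical below 0.04 rad and value of joint cover below 0.02 rad and linear speed of plate below 0.02 m/s); the robot touches nothing.
It fails at once if the drilled plate is dropped (moves faster than 0.8 m/s with no finger on it) (linear speed of plate above 0.8 m/s and contact force between the fingers and plate below 0.05 N).
It fails at once if the yellow-handled plate, the amber bottle or the white-capped jar is moved by more than 30 mm (distance of any of spare, bottle, jar from where it was at the start of the episode above 0.03 m).
It also fails if it takes over 64 s, if anything falls off the work surface, if the arm or the gripper's body presses on something with over 40 N, if the wrist force passes 120 N, or if a joint passes its speed limit or range.

## Robot

A 6-joint arm with a two-finger parallel gripper is mounted at the origin on the work surface. World frame = base frame: x ahead of the robot, y to its left, z up, the work surface at z = 0. Lengths are in m, angles in rad, forces in N, time in s.
With the tool pointing down it reaches from about 0.35 to 0.95 m from the base axis. Payload 17.4 kg.
Tool frame: the origin (TCP) lies midway between the tips of the shut fingers; the grasp point (between the pads) lies manip.pinch_z behind it (manip.pinch_z is the distance from the TCP to the grasp point, in m); z points along the fingers, y is the direction in which the jaws open and shut (so a half turn about z gives the same grasp; the last joint's range is limited). The gripper opens to 93 mm and grips with 3 to 60 N. Pads are 15 mm wide; open, the fingers measure 128 mm over their backs; the gripper's body (75 mm by 188 mm) begins 65 mm behind the grasp point.
Start: joints at [1.178, 0.116, 1.442, -0, 1.584, -0.038], TCP at [0.235, 0.633, 0.219] pointing down, gripper open.
Joint ranges: [-2.83, 2.83], [-0.83, 2.19], [0.07, 2.5], [-1.14, 4.28], [0.01, 3], [-2.97, 2.97]. Speed limits (rad/s): [1.89, 1.89, 2.22, 3.14, 3.14, 3.14].

## Interface

Orientations are given as a 3x3 rotation matrix whose columns are the frame's x, y, z axes.
In Python, from plant import manip, vision, job_done gives the robot as it stands.
- The arm moves only by the tool servo_tool, never from a script. Its argument "targets" is a list of rows, each a list of 7 numbers: the shift along the tool's x, y, z in mm, then the turn, a rotation vector about the tool's x, y, z in rad, then the finger opening in mm, from 0 to 93. In form: [[dx, dy, dz, ax, ay, az, claw], ...]. A call has 1 to 5 rows; each row shifts and turns the pose as measured when the row begins, along the tool's axes as they then stand; what a row does not reach is not made up. A row lasts 1/8 s, in which the tool goes at most 62.5 mm and 10.7 degrees, less where a joint would pass 70% of its speed; a pose out of reach is approached as far as the arm can. A call is refused whole if a number of a shift passes 62.5 or a number of a turn 0.188, either way. A call with a gripper value outside its range is refused whole. The fingers move at their own pace and stop on an object; the grip force is fixed at half the most. Time passes only in rows, so rows that do not move let the fingers close. It gives the time, the measured TCP pose, the force and the opening at its end, in the units of the state.
- manip.state(): the state, without advancing time (a new reading comes with each control period).
- vision.camera(name): name is "scene" or "side" or "wrist"; returns (picture, depth): 420x560x3 uint8, red, green, blue; 420x560 float32, m along the optical axis (not along the pixel's ray), 0 where there is no reading.
- vision.calibration(name): a dict with "K" (3x3 intrinsics, pixels), "T" (4x4, takes a point from camera to world coordinates). Camera axes: x right, y down, z forward; pixel columns grow to the right and rows downward; lengths in m; the calibration is good to about 2 mm. The wrist camera is an equidistant fisheye: a pixel r from the principal point sees the ray r / f radians off the axis. A picture is of the moment at which its call begins: read the wrist's pose just before it. calibration takes no time and is no camera call; for the wrist camera it gives the pose at the moment of the call.
- job_done(): hands the job in, once; it reports no verdict.
The state is a dict: "clock": time; "qpos": joint angles; "joint_velocities": joint speeds; "tau": joint torques, N m; "position": TCP position; "eef_rot": TCP orientation; "wrist_force": force on the tool from outside, world axes, zero at the start; "wrist_torque": the same for the moment, N m; "opening": opening from 0.0 (shut) to 1.0 (fully open).
Only numpy, scipy, OpenCV 4.12 (cv2) and the standard library are available. Lean on these libraries where they do the work, as an engineer would, in place of code of your own. Each camera call takes 0.05 s, during which the arm holds its last target.

## Working session

There is one attempt and no reset: what is moved stays moved. The work goes in short steps, Python scripts to look and compute and a tool call to move; the robot and the scene stay as the last step left them, time stands still between calls to the robot, and variables do not carry over. Pictures are saved under pics/ and viewed, and the job is handed in when it is done.

Besides the shell and the picture viewer there is one more tool, called after ">>>" as name([rows], argument=value, ...), one row to a line, values as JSON. servo_tool: Moves the arm, as the interface text tells. Its arguments: {"type":"object","properties":{"targets":{"type":"array"}},"required":["targets"]}

```bash
mkdir -p pics; ls; python3 - <<'E'
from plant import manip, vision
import cv2, numpy as np
s=manip.state(); print(s, manip.pinch_z)
for n in ["scene","side","wrist"]:
    c=vision.calibration(n); print(n,c['K'],c['T'])
    p,d=vision.camera(n); np.savez(f'pics/{n}0.npz',p=p,d=d,K=c['K'],T=c['T'])
    cv2.imwrite(f'pics/{n}0.png',p[:,:,::-1])
E
```

```text
pics
{'clock': 0.0, 'qpos': array([ 1.17817726e+00,  1.16502121e-01,  1.44225353e+00,  1.33584282e-05,
        1.58398984e+00, -3.77925362e-02]), 'joint_velocities': array([-0.00162196, -0.0021484 ,  0.00071765, -0.00103576,  0.00159679,
       -0.00229077]), 'tau': array([ 5.47549134e-04, -7.21254015e+01, -6.22628331e+01,  7.81159638e-02,
        2.37992161e-02, -1.10064668e-04]), 'position': array([0.23443838, 0.63277057, 0.21790158]), 'eef_rot': array([[-9.37706816e-01,  3.47427290e-01, -4.53428277e-04],
       [ 3.47427581e-01,  9.37706218e-01, -1.06000952e-03],
       [ 5.69062806e-05, -1.15151164e-03, -9.99999335e-01]]), 'wrist_force': array([ 0.59728854,  0.50514545, -0.13406819]), 'wrist_torque': array([ 0.01016083, -0.00498893,  0.01543538]), 'opening': 1.0021245362522229} 0.0188
scene [[506.28147161   0.         279.10507594]
 [  0.         506.28147161 217.20698448]
 [  0.           0.           1.        ]] [[-0.8960361   0.34052353 -0.28489128  0.8127956 ]
 [ 0.44389184  0.69997568 -0.55945875  0.46722244]
 [ 0.0089081  -0.62775614 -0.77835909  1.03858925]
 [ 0.          0.          0.          1.        ]]
side [[458.71382349   0.         270.51900643]
 [  0.         458.71382349 219.18287823]
 [  0.           0.           1.        ]] [[ 0.46010398 -0.60119859  0.65334875 -0.38913339]
 [-0.88758024 -0.29281279  0.35561493 -0.67708098]
 [-0.02248633 -0.74351929 -0.66833632  0.97980194]
 [ 0.          0.          0.          1.        ]]
wrist [[325.1922621    0.         279.46563359]
 [  0.         325.1922621  206.99255184]
 [  0.           0.           1.        ]] [[ 0.34692943  0.90701608  0.23866673  0.16880835]
 [ 0.9378905  -0.33519069 -0.08949078  0.65706011]
 [-0.00117071  0.25489024 -0.96696928  0.38398145]
 [ 0.          0.          0.          1.        ]]
```

View pics/scene0.png

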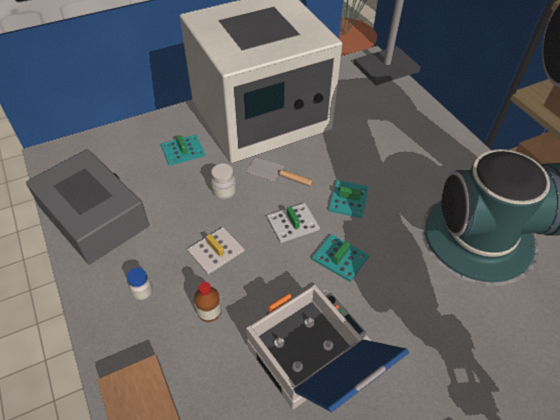

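View pics/side0.png

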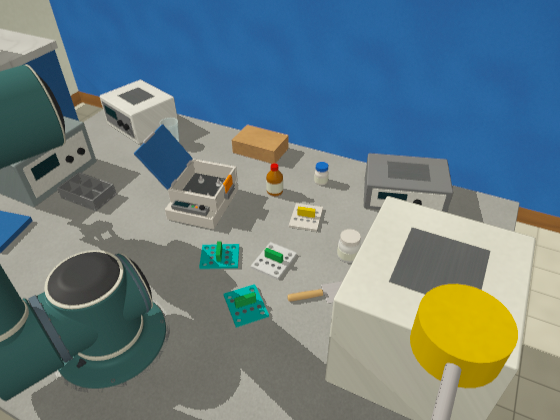

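View pics/wrist0.png

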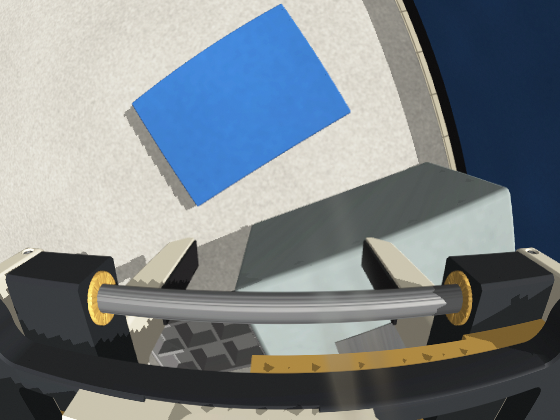

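Scene picture: the green-handled pale plate is at (293,220). It could be confused with the yellow-handled spare at (215,247) or the turquoise look-alikes at (341,255), (348,197) and (183,148). The description picks (293,220). The incubator is at (315,345) with its cover leaning back, and the catch is at (280,302). Next I check a crop and measure.

```bash
cat > h.py <<'E'
import numpy as np, cv2
def load(n):
    z=np.load(f'pics/{n}.npz'); return z['p'],z['d'],z['K'],z['T']
def cloud(d,K,T):
    v,u=np.mgrid[:d.shape[0],:d.shape[1]]
    P=np.stack([(u-K[0,2])/K[0,0]*d,(v-K[1,2])/K[1,1]*d,d],-1)
    return P@T[:3,:3].T+T[:3,3]
def proj(P,K,T):
    c=(np.asarray(P)-T[:3,3])@T[:3,:3]
    return c[:,:2]/c[:,2:]*[K[0,0],K[1,1]]+[K[0,2],K[1,2]]
E
python3 - <<'E'
from h import *
p,d,K,T=load('scene0')
a=cv2.resize(p[180:290,170:390],None,fx=3.6,fy=3.6,interpolation=cv2.INTER_CUBIC)
cv2.imwrite('pics/c1.png',a[:,:,::-1])
a=cv2.resize(p[270:420,220:420],None,fx=3.9,fy=3.9,interpolation=cv2.INTER_CUBIC)
cv2.imwrite('pics/c2.png',a[:,:,::-1])
for n in['scene0','side0']:
    p,d,K,T=load(n);X=cloud(d,K,T)
    h=cv2.cvtColor(p,cv2.COLOR_RGB2HSV)
    c=(293,220) if n=='scene0' else (274,256)
    v,u=np.mgrid[:420,:560]; near=np.hypot(u-c[0],v-c[1])<32
    g=near&(h[...,0]>45)&(h[...,0]<75)&(h[...,1]>120)&(d>0)
    w=near&(X[...,2]>0.005)&(X[...,2]<0.015)&(h[...,1]<60)&(h[...,2]>90)
    print(n,g.sum(),w.sum())
    top=X[g&(X[...,2]>0.034)]
    print('rib z',np.percentile(X[g][:,2],[5,50,95]),'rib top mean',top.mean(0),cv2.minAreaRect((top[:,:2]*1000).astype(np.float32)))
    print('plate',X[w].mean(0),cv2.minAreaRect((X[w][:,:2]*1000).astype(np.float32)))
    tb=(np.abs(X[...,2])<0.02)&(h[...,1]<40)&(np.hypot(u-c[0],v-c[1])<70)
    print('table z', np.median(X[tb&(X[...,2]<0.005)][:,2]))
E
```

```text
scene0 128 866
rib z [0.01982129 0.03608234 0.04083529] rib top mean [ 0.41160731 -0.24380828  0.03822774] ((411.4930419921875, -245.38534545898438), (57.17731857299805, 12.103591918945312), 88.55854797363281)
plate [ 0.41181716 -0.2405049   0.00849025] ((409.8459167480469, -244.88104248046875), (94.19819641113281, 112.14152526855469), 87.46054077148438)
table z -0.0016483021575603996
side0 168 748
rib z [0.01879188 0.03593571 0.04322441] rib top mean [ 0.40669585 -0.24954006  0.03970146] ((407.21783447265625, -248.93727111816406), (54.538658142089844, 16.8823184967041), 86.47076416015625)
plate [ 0.40404475 -0.25098533  0.01028083] ((443.9283752441406, -239.4945068359375), (216.47406005859375, 171.48556518554688), 35.40990447998047)
table z 0.000979816064732686
```

View pics/c1.png

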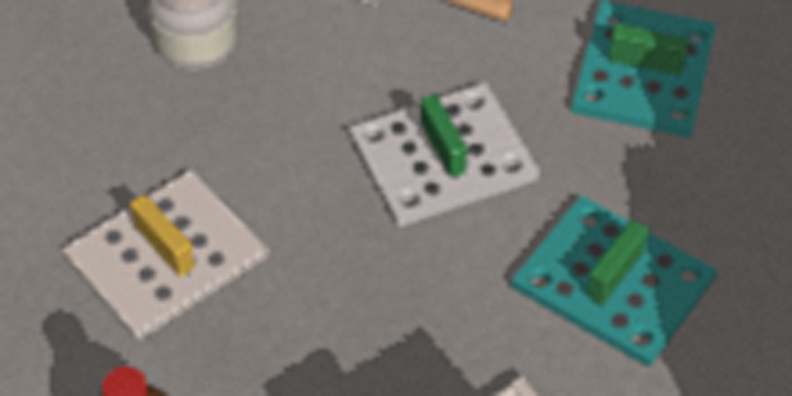

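View pics/c2.png

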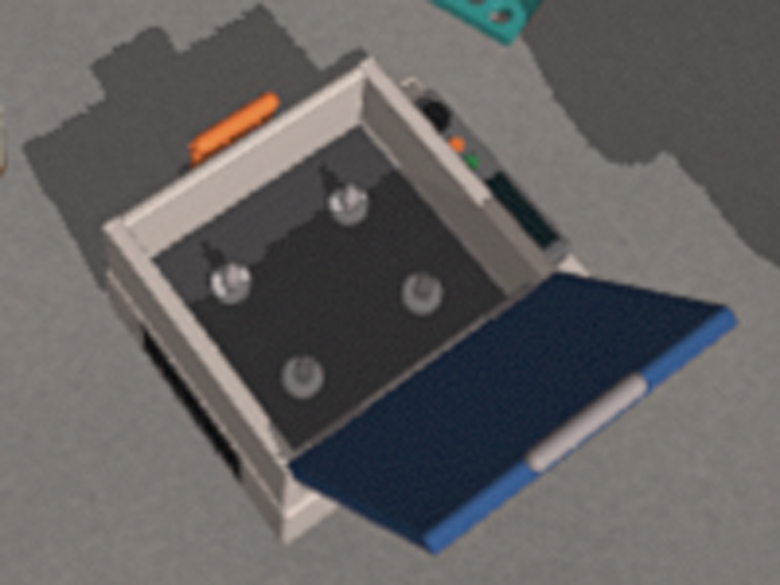

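The crop confirms it: a pale plate with four corner through holes and a green rib. The spare has none. Four posts are visible in the bay. Next is the incubator pose.

```bash
cat > inc.py <<'E'
from h import *
from scipy.optimize import least_squares, minimize
def ray(uv,K,T,z):
    uv=np.atleast_2d(uv); c=np.c_[(uv-[K[0,2],K[1,2]])/K[0,0],np.ones(len(uv))]@T[:3,:3].T
    return T[:3,3]+c*((z-T[2,3])/c[:,2])[:,None]
p,d,K,T=load('scene0')
tips=np.array([[348,193],[230,272],[421,285],[302,368]])/3.9+[220,270]
W=ray(tips,K,T,0.064); print('posts scene',W.round(4))
c=W.mean(0); print('centre',c)
dd=(W[0]-W[1]); print('x dist',np.linalg.norm(W[0]-W[1]),np.linalg.norm(W[2]-W[3]),'y dist',np.linalg.norm(W[0]-W[2]))
ang=[np.degrees(np.arctan2(*(a-b)[[1,0]])) for a,b in((W[1],W[0]),(W[3],W[2]))]; ang2=[np.degrees(np.arctan2(*(a-b)[[1,0]]))-90 for a,b in((W[2],W[0]),(W[3],W[1]))]
print(ang,ang2)
# rim cloud
for n in['scene0','side0']:
    p,d,K,T=load(n);X=cloud(d,K,T)
    h=cv2.cvtColor(p,cv2.COLOR_RGB2HSV)
    m=(np.abs(X[...,2]-0.097)<0.006)&(np.hypot(X[...,0]-c[0],X[...,1]-c[1])<0.16)&(h[...,1]<60)
    Q=X[m]; print(n,m.sum(),cv2.minAreaRect((Q[:,:2]*1000).astype(np.float32)),np.median(Q[:,2]))
    np.save(f'pics/rim_{n}.npy',Q)
    v,u=np.where(m); print(u.min(),u.max(),v.min(),v.max())
    b=(np.hypot(X[...,0]-c[0],X[...,1]-c[1])<0.3)&(h[...,0]>100)&(h[...,0]<125)&(h[...,1]>120)&(X[...,2]>.08)
    B=X[b]; print('cover',b.sum(),np.percentile(B,[1,99],axis=0))
    o=(np.hypot(X[...,0]-c[0],X[...,1]-c[1])<0.16)&(h[...,0]>4)&(h[...,0]<14)&(h[...,1]>180)&(X[...,2]>.09)
    print('catch',o.sum(),X[o].mean(0))
E
python3 inc.py
python3 - <<'E'
from h import *
p,d,K,T=load('side0')
a=cv2.resize(p[110:240,130:300],None,fx=4.6,fy=4.6,interpolation=cv2.INTER_CUBIC)
cv2.imwrite('pics/c3.png',a[:,:,::-1])
E
```

```text
posts scene [[0.5226 0.0453 0.064 ]
 [0.6009 0.0585 0.064 ]
 [0.5135 0.1096 0.064 ]
 [0.5912 0.1223 0.064 ]]
centre [0.55705769 0.08391468 0.064     ]
x dist 0.07947431366280834 0.07874575671700575 y dist 0.06488153516819671
[np.float64(9.54680552196364), np.float64(9.308327589938004)] [np.float64(7.998864778696429), np.float64(8.638185854834006)]
scene0 1169 ((554.614990234375, 87.7001953125), (178.987548828125, 169.81019592285156), 9.097271919250488) 0.09549042961744447
247 363 285 394
cover 3172 [[0.45094823 0.15688136 0.10498618]
 [0.62362602 0.26355408 0.21735075]]
catch 86 [0.57258505 0.00084    0.10589142]
side0 483 ((553.2763061523438, 85.30313110351562), (185.9676971435547, 174.1033477783203), 8.95508861541748) 0.09679589807041933
165 236 158 201
cover 1851 [[0.44470649 0.15068369 0.10362855]
 [0.61909581 0.25260392 0.21838437]]
catch 0 [nan nan nan]inc.py:24: RuntimeWarning: Mean of empty slice.
  print('catch',o.sum(),X[o].mean(0))
  ret = um.true_divide(
```

View pics/c3.png

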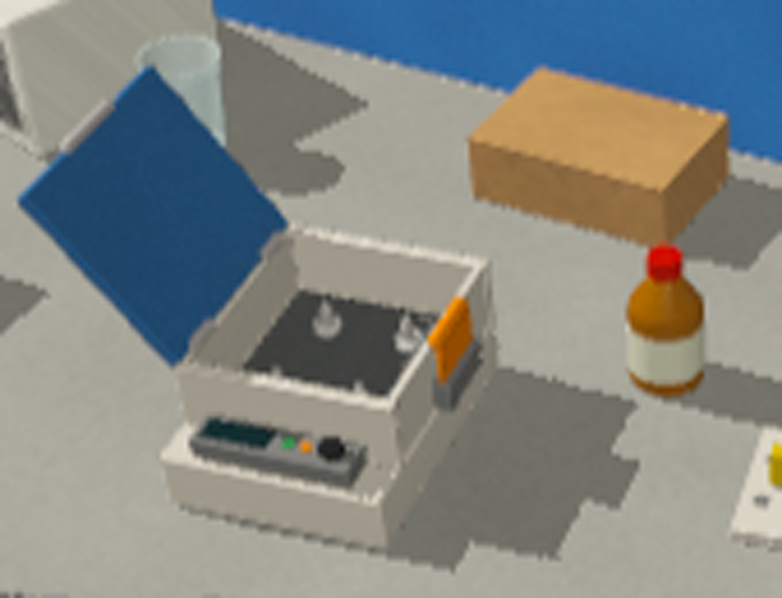

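```bash
cat > plan.py <<'E'
import sys, numpy as np
from scipy.spatial.transform import Rotation as R
from plant import manip
# usage: plan.py x y z yaw_deg(of tool y in world) N [roll deg about world axis ...]
def target(yaw,tilt=0):
    y=np.radians(yaw); yv=np.array([np.cos(y),np.sin(y),0]); zv=np.array([0,0,-1.]); xv=np.cross(yv,zv)
    return R.from_matrix(np.c_[xv,yv,zv])*R.from_euler('y',tilt,degrees=True)
a=[float(v) for v in sys.argv[1:]]
s=manip.state(); p=s['position']; Rm=R.from_matrix(s['eef_rot'])
print('t',round(s['clock'],2),'p',p.round(4),'open',round(s['opening']*93,1),'F',s['wrist_force'].round(1),'M',s['wrist_torque'].round(2),'q',s['qpos'].round(2))
ty=s['eef_rot'][:,1]; print('yaw',np.degrees(np.arctan2(ty[1],ty[0])).round(2),'tiltz',s['eef_rot'][:,2].round(3))
if len(a)>=4:
    t=np.array(a[:3]); Rt=target(a[3],a[5] if len(a)>5 else 0); N=int(a[4]); rv=(Rm.inv()*Rt).as_rotvec()
    print('dist mm',((t-p)*1000).round(1),'rv',rv.round(3))
    for i in range(min(N,5)):
        Ri=Rm*R.from_rotvec(rv*i/N)
        print((Ri.inv().apply(t-p)*1000/N).round(1), (rv/N).round(3))
E
python3 plan.py 0.45 0.25 0.36 20 9
```

```text
t 0.15 p [0.2344 0.6328 0.2181] open 93.1 F [-0.6  0.7  0.6] M [-0.04  0.04 -0.01] q [ 1.18  0.12  1.44  0.    1.58 -0.04]
yaw 69.67 tiltz [-0.    -0.001 -1.   ]
dist mm [ 215.6 -382.8  141.9] rv [-0.001  0.     0.867]
[-37.2 -31.6 -15.7] [-0.     0.     0.096]
[-40.1 -27.8 -15.7] [-0.     0.     0.096]
[-42.6 -23.9 -15.8] [-0.     0.     0.096]
[-44.7 -19.7 -15.8] [-0.     0.     0.096]
[-46.4 -15.3 -15.8] [-0.     0.     0.096]
```

>>> servo_tool([
  [-30,-25,-35,0,0,0.1,93],
  [-38,-28,-35,0,0,0.1,93],
  [-43,-24,-35,0,0,0.1,93],
  [-45,-20,-15,0,0,0.1,93],
  [-46,-15,-10,0,0,0.1,93],
])

```text
clock: 0.78
position: [0.3465, 0.4237, 0.3491]
eef_rot: [[-0.648, 0.762, -0.002], [0.762, 0.648, -0.006], [-0.003, -0.006, -1.0]]
wrist_force: [0.3, -0.9, -0.8]
opening: 0.999
```

```bash
python3 plan.py 0.42 0.0 0.30 0 8
```

```text
t 0.78 p [0.3465 0.4237 0.3491] open 92.9 F [ 0.3 -0.9 -0.8] M [-0.02  0.01  0.04] q [ 0.84 -0.16  1.51 -0.    1.8   0.13]
yaw 40.4 tiltz [-0.002 -0.006 -1.   ]
dist mm [  73.5 -423.7  -49.1] rv [-0.004  0.005  0.705]
[-46.3 -27.3   6.4] [-0.001  0.001  0.088]
[-48.5 -23.1   6.4] [-0.001  0.001  0.088]
[-50.3 -18.8   6.3] [-0.001  0.001  0.088]
[-51.8 -14.3   6.3] [-0.001  0.001  0.088]
[-52.9  -9.6   6.3] [-0.001  0.001  0.088]
```

>>> servo_tool([
  [-50,-27,0,0,0,0.1,93],
  [-52,-23,0,0,0,0.1,93],
  [-54,-18,0,0,0,0.1,93],
  [-55,-12,10,0,0,0.1,93],
  [-56,-8,20,0,0,0.1,93],
])

```text
clock: 1.4
position: [0.3981, 0.1366, 0.3212]
eef_rot: [[-0.189, 0.982, 0.001], [0.982, 0.189, -0.005], [-0.005, -0.0, -1.0]]
wrist_force: [0.8, 0.3, -0.6]
opening: 1.0
```

```bash
python3 plan.py 0.41 -0.247 0.16 -2 6
```

```text
t 1.4 p [0.3981 0.1366 0.3212] open 93.0 F [ 0.8  0.3 -0.6] M [-0.09  0.02  0.05] q [ 0.27 -0.45  1.78 -0.01  1.82  0.08]
yaw 10.87 tiltz [ 0.001 -0.005 -1.   ]
dist mm [  11.9 -383.6 -161.2] rv [0.    0.005 0.225]
[-63.  -10.1  27.2] [0.    0.001 0.037]
[-63.4  -7.7  27.1] [0.    0.001 0.037]
[-63.6  -5.4  27.1] [0.    0.001 0.037]
[-63.8  -3.   27. ] [0.    0.001 0.037]
[-63.9  -0.6  27. ] [0.    0.001 0.037]
```

>>> servo_tool([
  [-60,-10,15,0,0,0.04,93],
  [-60,-8,20,0,0,0.04,93],
  [-60,-5,20,0,0,0.04,93],
  [-60,-3,25,0,0,0.04,93],
  [-60,-1,30,0,0,0.04,93],
])

```text
clock: 2.02
position: [0.4013, -0.1576, 0.217]
eef_rot: [[0.018, 1.0, 0.004], [1.0, -0.018, -0.006], [-0.006, 0.004, -1.0]]
wrist_force: [1.1, 0.3, -0.3]
opening: 1.0
```

```bash
python3 plan.py 0.41 -0.247 0.16 -2 3
```

```text
t 2.02 p [ 0.4013 -0.1576  0.217 ] open 93.0 F [ 1.1  0.3 -0.3] M [-0.07  0.03 -0.06] q [-0.43 -0.44  1.94 -0.    1.64 -0.41]
yaw -1.03 tiltz [ 0.004 -0.006 -1.   ]
dist mm [  8.7 -89.4 -57. ] rv [0.005 0.006 0.017]
[-29.6   3.4  19.2] [0.002 0.002 0.006]
[-29.6   3.6  19.1] [0.002 0.002 0.006]
[-29.7   3.8  19.1] [0.002 0.002 0.006]
```

>>> servo_tool([
  [-30,3,20,0.002,0.002,0.01,93],
  [-30,4,18,0,0,0.01,93],
  [-30,4,18,0,0,0,93],
  [0,0,0,0,0,0,93],
])

```text
clock: 2.52
position: [0.4073, -0.254, 0.1567]
eef_rot: [[0.045, 0.999, -0.001], [0.999, -0.045, -0.002], [-0.002, -0.001, -1.0]]
wrist_force: [0.1, -0.4, -0.1]
opening: 1.0
```

```bash
python3 plan.py 0.41 -0.247 0.16 -2 3; python3 - <<'E'
from plant import manip, vision
import cv2, numpy as np
for n in ["wrist","scene"]:
    c=vision.calibration(n)
    p,d=vision.camera(n); np.savez(f'pics/{n}1.npz',p=p,d=d,K=c['K'],T=c['T'])
    cv2.imwrite(f'pics/{n}1.png',p[:,:,::-1])
E
```

```text
t 2.52 p [ 0.4073 -0.254   0.1567] open 93.0 F [ 0.1 -0.4 -0.1] M [-0.01  0.08 -0.01] q [-0.61 -0.3   1.93 -0.    1.51 -0.56]
yaw -2.59 tiltz [-0.001 -0.002 -1.   ]
dist mm [2.7 7.  3.3] rv [-0.001  0.002 -0.01 ]
[ 2.4  0.8 -1.1] [-0.     0.001 -0.003]
[ 2.4  0.8 -1.1] [-0.     0.001 -0.003]
[ 2.4  0.8 -1.1] [-0.     0.001 -0.003]
```

View pics/wrist1.png

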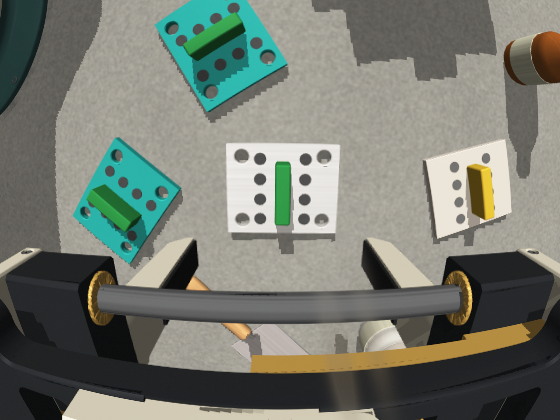

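The wrist view shows the green-rib plate at (283,190), with corner holes near (241,156), (324,156), (242,219) and (321,219). The rib is along the image vertical, midway between the fingers. I'll locate it from these.

```bash
cat >> h.py <<'E'
def fray(uv,K,T,z):
    uv=np.atleast_2d(uv).astype(float)-[K[0,2],K[1,2]]; r=np.hypot(*uv.T)+1e-9; th=r/K[0,0]
    c=np.c_[uv/r[:,None]*np.sin(th)[:,None],np.cos(th)]@T[:3,:3].T
    return T[:3,3]+c*((z-T[2,3])/c[:,2])[:,None]
E
python3 - <<'E'
from h import *
p,d,K,T=load('wrist1')
W=fray([[241,156],[324,156],[242,219],[321,219]],K,T,0.010)
print(W.round(4),W.mean(0)); 
for i,j in((0,1),(2,3),(0,2),(1,3)): e=W[j]-W[i];print(np.linalg.norm(e).round(4),np.degrees(np.arctan2(e[1],e[0])).round(2))
h=cv2.cvtColor(p,cv2.COLOR_RGB2HSV)
g=((h[...,0]>45)&(h[...,0]<75)&(h[...,1]>120)).astype(np.uint8); g[:, :265]=0; g[:,300:]=0; g[:150]=0;g[235:]=0
v,u=np.where(g); r=cv2.minAreaRect(np.c_[u,v].astype(np.float32)); print(r)
b=cv2.boxPoints(r); print(fray(b,K,T,0.04).round(4))
w=((h[...,1]<25)&(h[...,2]>190)).astype(np.uint8); w[:,:215]=0;w[:,350:]=0;w[:130]=0;w[245:]=0
c=max(cv2.findContours(w,0,2)[0],key=cv2.contourArea); ap=cv2.approxPolyDP(c,6,True)[:,0]; print(ap); Q=fray(ap,K,T,.01);print(Q.round(4),Q.mean(0))
a=cv2.resize(p[130:250,210:355],None,fx=5,fy=5,interpolation=cv2.INTER_CUBIC); cv2.imwrite('pics/c4.png',a[:,:,::-1])
E
```

```text
[[ 0.3722 -0.214   0.01  ]
 [ 0.4524 -0.2175  0.01  ]
 [ 0.3687 -0.2775  0.01  ]
 [ 0.4484 -0.281   0.01  ]] [ 0.41045111 -0.24750521  0.01      ]
0.0803 -2.5
0.0798 -2.56
0.0636 -93.13
0.0636 -93.6
((282.5, 193.0), (62.0, 15.0), 90.0)
[[ 0.4054 -0.2179  0.04  ]
 [ 0.4184 -0.2185  0.04  ]
 [ 0.4163 -0.2751  0.04  ]
 [ 0.4027 -0.2745  0.04  ]]
[[226 143]
 [228 231]
 [276 232]
 [274 163]
 [288 160]
 [292 232]
 [335 232]
 [338 144]]
[[ 0.3584 -0.2005  0.01  ]
 [ 0.3532 -0.2897  0.01  ]
 [ 0.4024 -0.2928  0.01  ]
 [ 0.4038 -0.2225  0.01  ]
 [ 0.4174 -0.2201  0.01  ]
 [ 0.4186 -0.2935  0.01  ]
 [ 0.4629 -0.2957  0.01  ]
 [ 0.4665 -0.2062  0.01  ]] [ 0.41039022 -0.25261717  0.01      ]
```

View pics/c4.png

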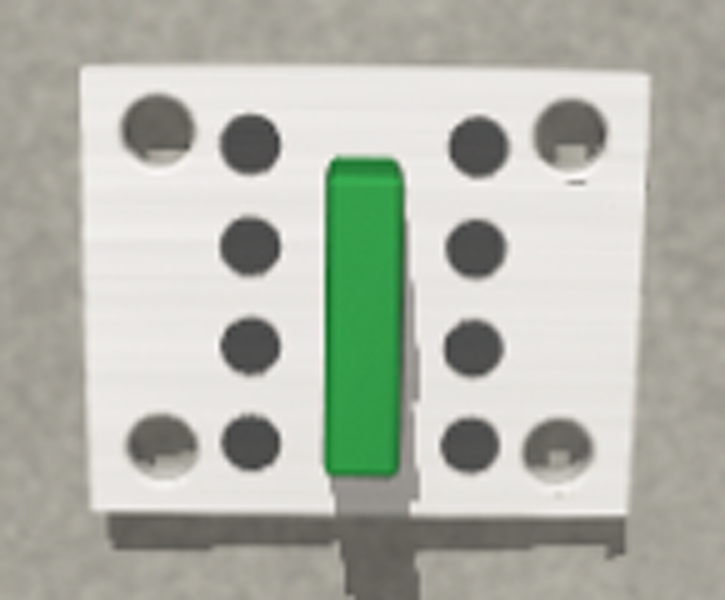

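```bash
python3 plan.py 0.4105 -0.2475 0.05 -2.8 3
```

```text
t 2.62 p [ 0.408  -0.2528  0.1585] open 93.0 F [-0.4  0.7 -0.3] M [-0.01  0.03 -0.08] q [-0.61 -0.3   1.93 -0.    1.51 -0.56]
yaw -2.51 tiltz [ 0.001 -0.003 -1.   ]
dist mm [   2.5    5.3 -108.5] rv [0.001 0.003 0.005]
[ 1.9  0.7 36.2] [0.    0.001 0.002]
[ 1.9  0.7 36.2] [0.    0.001 0.002]
[ 1.9  0.7 36.2] [0.    0.001 0.002]
```

>>> servo_tool([
  [2,1,36,0,0.001,0.002,60],
  [2,1,36,0,0.001,0.002,60],
  [2,1,34,0,0.001,0.002,60],
  [0,0,0,0,0,0,60],
])

```text
clock: 3.12
position: [0.4135, -0.2447, 0.0544]
eef_rot: [[0.046, 0.999, 0.007], [0.999, -0.046, -0.003], [-0.003, 0.007, -1.0]]
wrist_force: [0.1, -0.8, -0.3]
opening: 0.659
```

```bash
python3 plan.py 0.4105 -0.2475 0.016 -2.8 2
```

```text
t 3.12 p [ 0.4135 -0.2447  0.0544] open 61.3 F [ 0.1 -0.8 -0.3] M [-0.06  0.12  0.02] q [-0.59 -0.23  2.04  0.    1.32 -0.54]
yaw -2.66 tiltz [ 0.007 -0.003 -1.   ]
dist mm [ -3.   -2.8 -38.4] rv [0.007 0.003 0.002]
[-1.4 -1.6 19.2] [0.004 0.001 0.001]
[-1.4 -1.5 19.2] [0.004 0.001 0.001]
```

>>> servo_tool([
  [-1.5,-2,20,0.004,0.001,0.001,60],
  [-1.5,-1,17,0.003,0.001,0,60],
  [0,0,0,0,0,0,60],
])

```text
clock: 3.5
position: [0.4119, -0.2481, 0.0185]
eef_rot: [[0.046, 0.999, 0.003], [0.999, -0.046, -0.003], [-0.003, 0.003, -1.0]]
wrist_force: [-0.3, -0.8, -0.1]
opening: 0.649
```

```bash
python3 plan.py 0.4105 -0.2475 0.016 -2.8 1
```

```text
t 3.5 p [ 0.4119 -0.2481  0.0185] open 60.3 F [-0.3 -0.8 -0.1] M [-0.07  0.07 -0.  ] q [-0.59 -0.19  2.07 -0.    1.25 -0.55]
yaw -2.66 tiltz [ 0.003 -0.003 -1.   ]
dist mm [-1.4  0.6 -2.5] rv [0.003 0.003 0.002]
[ 0.5 -1.4  2.5] [0.003 0.003 0.002]
```

>>> servo_tool([
  [0.5,-1.4,2.5,0.003,0.003,0.002,30],
  [0,0,0,0,0,0,0],
  [0,0,0,0,0,0,0],
  [0,0,0,0,0,0,0],
  [0,0,0,0,0,0,0],
])

```text
clock: 4.12
position: [0.4111, -0.2482, 0.0175]
eef_rot: [[0.049, 0.999, 0.002], [0.999, -0.049, -0.001], [-0.001, 0.002, -1.0]]
wrist_force: [-0.1, -0.3, -0.5]
opening: 0.155
```

```bash
python3 plan.py 0.4105 -0.2475 0.20 -2 4
```

```text
t 4.12 p [ 0.4111 -0.2482  0.0175] open 14.4 F [-0.1 -0.3 -0.5] M [-0.08  0.21 -0.01] q [-0.6  -0.19  2.07  0.    1.25 -0.55]
yaw -2.8 tiltz [ 0.002 -0.001 -1.   ]
dist mm [ -0.6   0.7 182.5] rv [ 0.002  0.001 -0.014]
[  0.1  -0.1 -45.6] [ 0.     0.    -0.003]
[  0.1  -0.1 -45.6] [ 0.     0.    -0.003]
[  0.1  -0.1 -45.6] [ 0.     0.    -0.003]
[  0.2  -0.1 -45.6] [ 0.     0.    -0.003]
```

>>> servo_tool([
  [0,0,-15,0,0,0,0],
  [0,0,-35,0,0,0,0],
  [0,0,-45,0,0,0,0],
  [0,0,-45,0,0,0,0],
  [0,0,-40,0,0,0,0],
])

```text
clock: 4.75
position: [0.4091, -0.2468, 0.2032]
eef_rot: [[0.049, 0.999, -0.002], [0.999, -0.049, 0.002], [0.002, -0.002, -1.0]]
wrist_force: [0.5, -0.2, -3.0]
opening: 0.146
```

```bash
python3 plan.py 0.5565 0.0845 0.22 9 8
```

```text
t 4.75 p [ 0.4091 -0.2468  0.2032] open 13.5 F [ 0.5 -0.2 -3. ] M [-0.09  0.05 -0.03] q [-0.6  -0.32  1.87  0.    1.59 -0.55]
yaw -2.8 tiltz [-0.002  0.002 -1.   ]
dist mm [147.4 331.3  16.8] rv [-0.002 -0.002 -0.206]
[42.3 16.4 -2.1] [-0.    -0.    -0.026]
[41.8 17.5 -2.1] [-0.    -0.    -0.026]
[41.4 18.5 -2.1] [-0.    -0.    -0.026]
[40.9 19.6 -2.1] [-0.    -0.    -0.026]
[40.4 20.6 -2.1] [-0.    -0.    -0.026]
```

>>> servo_tool([
  [30,12,-2,0,0,-0.026,0],
  [42,17,-2,0,0,-0.026,0],
  [42,18,-2,0,0,-0.026,0],
  [41,19,-2,0,0,-0.026,0],
  [41,20,-2,0,0,-0.026,0],
])

```text
clock: 5.38
position: [0.4953, -0.0468, 0.2229]
eef_rot: [[-0.08, 0.997, 0.006], [0.997, 0.08, -0.002], [-0.003, 0.006, -1.0]]
wrist_force: [0.5, -0.6, -2.5]
opening: 0.151
```

```bash
python3 plan.py 0.5565 0.0845 0.20 9 5
```

```text
t 5.38 p [ 0.4953 -0.0468  0.2229] open 14.1 F [ 0.5 -0.6 -2.5] M [-0.08  0.04  0.  ] q [-0.14 -0.28  1.81 -0.    1.61 -0.22]
yaw 4.57 tiltz [ 0.006 -0.002 -1.   ]
dist mm [ 61.2 131.3 -22.9] rv [ 0.006  0.003 -0.077]
[25.2 14.3  4.6] [ 0.001  0.001 -0.015]
[25.  14.7  4.6] [ 0.001  0.001 -0.015]
[24.8 15.1  4.6] [ 0.001  0.001 -0.015]
[24.5 15.4  4.6] [ 0.001  0.001 -0.015]
[24.3 15.8  4.6] [ 0.001  0.001 -0.015]
```

>>> servo_tool([
  [10,25,0,0.002,0.001,-0.03,0],
  [10,25,0,0.002,0.001,-0.03,0],
  [0,0,0,0,0,0,0],
])

```text
clock: 5.75
position: [0.5444, -0.0179, 0.226]
eef_rot: [[-0.146, 0.989, 0.003], [0.989, 0.146, -0.001], [-0.001, 0.003, -1.0]]
wrist_force: [-0.3, 0.3, -3.2]
opening: 0.145
```

```bash
python3 plan.py 0.5565 0.0845 0.20 9 5;  python3 - <<'E'
from plant import manip, vision
import cv2, numpy as np
for n in ["wrist","side"]:
    c=vision.calibration(n)
    p,d=vision.camera(n); np.savez(f'pics/{n}2.npz',p=p,d=d,K=c['K'],T=c['T'])
    cv2.imwrite(f'pics/{n}2.png',p[:,:,::-1])
E
```

```text
t 5.75 p [ 0.5444 -0.0179  0.226 ] open 13.5 F [-0.3  0.3 -3.2] M [-0.    0.1   0.05] q [-0.08 -0.17  1.71 -0.    1.6  -0.23]
yaw 8.4 tiltz [ 0.003 -0.001 -1.   ]
dist mm [ 12.1 102.4 -26. ] rv [ 0.003  0.001 -0.011]
[19.9  5.4  5.2] [ 0.001  0.    -0.002]
[19.9  5.4  5.2] [ 0.001  0.    -0.002]
[19.9  5.4  5.2] [ 0.001  0.    -0.002]
[19.9  5.5  5.2] [ 0.001  0.    -0.002]
[19.9  5.5  5.2] [ 0.001  0.    -0.002]
```

View pics/wrist2.png

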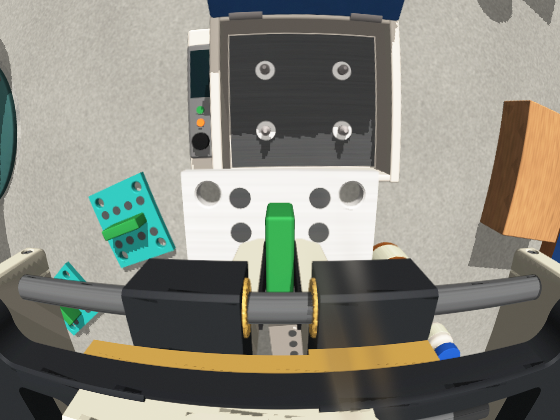

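The wrist view shows the held plate at lower centre, and the four posts clear of it at about (265,71), (342,71), (266,131) and (342,131). I'll crop to refine those.

```bash
python3 - <<'E'
from h import *
p,d,K,T=load('wrist2')
a=cv2.resize(p[50:150,245:365],None,fx=6,fy=6,interpolation=cv2.INTER_CUBIC); cv2.imwrite('pics/c5.png',a[:,:,::-1])
E
```

```text
(no output)
```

View pics/c5.png

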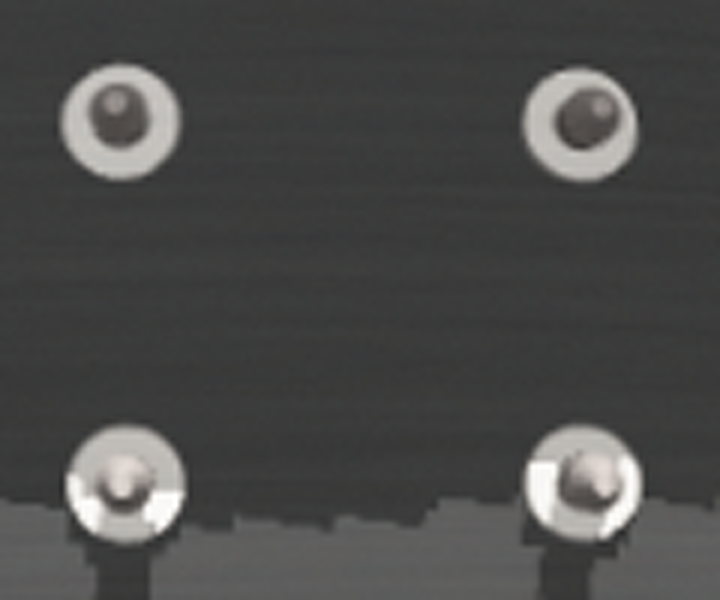

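```bash
python3 - <<'E'
from h import *
p,d,K,T=load('wrist2')
o=np.array([245,50])
def rep(W,n):
    print(n,W[:,:2].round(4).tolist(),'c',W.mean(0).round(4))
    e=W[1]-W[0];f=W[3]-W[2];print(np.linalg.norm(e),np.linalg.norm(f),np.linalg.norm(W[2]-W[0]),np.degrees([np.arctan2(e[1],e[0]),np.arctan2(f[1],f[0])]).round(2))
c=np.array([[121,122],[580,124],[125,484],[583,483]])/6-0.4+o
rep(fray(c,K,T,.051),'shoulder')
t=np.array([[117,101],[601,107],[123,475],[600,470]])/6-0.4+o
rep(fray(t,K,T,.069),'tips')
# plate holes, top
tz=.226-.0175+.010
g=p[170:215,190:370]; a=cv2.resize(g,None,fx=4,fy=4,interpolation=cv2.INTER_CUBIC); cv2.imwrite('pics/c6.png',a[:,:,::-1])
gray=cv2.cvtColor(p,cv2.COLOR_RGB2GRAY)
for (u,v) in((208,192),(351,192)):
    s=gray[v-20:v+20,u-20:u+20]; m=(s<205).astype(np.uint8); n,l,st,ce=cv2.connectedComponentsWithStats(m); k=l[20,20]; print('hole',st[k],ce[k]+[u-20,v-20])
    print(fray((ce[k]+[u-20,v-20]),K,T,tz).round(4))
E
```

```text
shoulder [[0.5119, 0.1049], [0.5906, 0.1179], [0.5218, 0.0418], [0.601, 0.0547]] c [0.5563 0.0798 0.051 ]
0.07972991231400478 0.08015831098864873 0.06380088083222431 [9.38 9.22]
tips [[0.5119, 0.1055], [0.5907, 0.118], [0.5219, 0.0438], [0.5999, 0.0572]] c [0.5561 0.0811 0.069 ]
0.07974152814567165 0.07911890098430745 0.06253008215359893 [9.   9.75]
hole [  7   9  26  22 463] [207.84017279 191.69546436]
[[0.5007 0.009  0.2185]]
hole [  8   9  26  23 472] [351.30084746 191.86440678]
[[0.5794 0.0205 0.2185]]
```

View pics/c6.png

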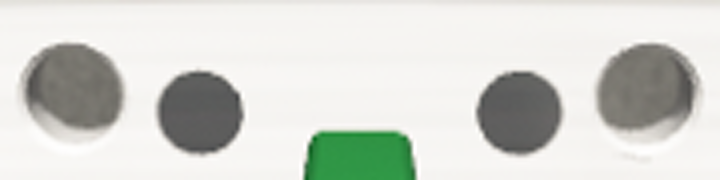

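```bash
python3 - <<'E'
from h import *
p,d,K,T=load('wrist2')
tz=.226-.0175+.010
W=fray([[207.8,193.5],[351.9,193.4]],K,T,tz); print(W); e=W[1]-W[0]; L=np.linalg.norm(e);print(L,np.degrees(np.arctan2(e[1],e[0])))
n=np.array([e[1],-e[0],0])/L; c=W.mean(0)+.032*n; print('plate centre',c,'tcp .5444 -.0179')
# scene posts with shoulder/tip heights
import importlib
ps,ds,Ks,Ts=load('scene0')
q=proj([[.5119,.1049,.051],[.5906,.1179,.051],[.5218,.0418,.051],[.601,.0547,.051]],Ks,Ts)
print(((q-[220,270])*3.9).round())
E
```

```text
[[0.50076137 0.0079585  0.2185    ]
 [0.57990343 0.01967027 0.2185    ]]
0.08000395079999763 8.417773062008948
plate centre [ 0.54501687 -0.01784088  0.2185    ] tcp .5444 -.0179
[[417. 287.]
 [298. 370.]
 [345. 198.]
 [227. 277.]]
```

```bash
python3 plan.py 0.556 0.0805 0.19 9.2 4
```

```text
t 5.85 p [ 0.5436 -0.0188  0.2262] open 13.6 F [-0.4 -0.6 -2.1] M [-0.05  0.07  0.06] q [-0.08 -0.18  1.72 -0.    1.6  -0.23]
yaw 8.3 tiltz [ 0.004 -0.001 -1.   ]
dist mm [ 12.4  99.3 -36.2] rv [ 0.004  0.002 -0.016]
[24.1  6.6  9. ] [ 0.001  0.    -0.004]
[24.1  6.7  9. ] [ 0.001  0.    -0.004]
[24.1  6.8  9. ] [ 0.001  0.    -0.004]
[24.   6.9  9. ] [ 0.001  0.    -0.004]
```

>>> servo_tool([
  [24,7,8,0.001,0,-0.004,0],
  [24,7,8,0.001,0,-0.004,0],
  [24,7,9,0.001,0,-0.004,0],
  [22,6,9,0.001,0,-0.004,0],
  [0,0,0,0,0,0,0],
])

```text
clock: 6.48
position: [0.5539, 0.0773, 0.194]
eef_rot: [[-0.154, 0.988, 0.002], [0.988, 0.154, -0.002], [-0.003, 0.002, -1.0]]
wrist_force: [0.0, -1.1, -3.3]
opening: 0.15
```

```bash
python3 plan.py 0.556 0.0805 0.115 9.2 4
```

```text
t 6.47 p [0.5539 0.0773 0.194 ] open 14.0 F [ 0.  -1.1 -3.3] M [-0.06  0.05 -0.01] q [ 0.09 -0.13  1.73 -0.    1.54 -0.06]
yaw 8.88 tiltz [ 0.002 -0.002 -1.   ]
dist mm [  2.1   3.2 -79. ] rv [ 0.002  0.003 -0.006]
[ 0.8  0.6 19.7] [ 0.     0.001 -0.001]
[ 0.8  0.6 19.7] [ 0.     0.001 -0.001]
[ 0.7  0.6 19.8] [ 0.     0.001 -0.001]
[ 0.7  0.6 19.8] [ 0.     0.001 -0.001]
```

>>> servo_tool([
  [1,0.6,20,0,0.001,-0.001,0],
  [1,0.6,20,0,0.001,-0.001,0],
  [0.7,0.6,20,0,0.001,-0.001,0],
  [0.7,0.6,16,0,0,-0.001,0],
  [0,0,0,0,0,0,0],
])

```text
clock: 7.1
position: [0.5548, 0.0784, 0.1121]
eef_rot: [[-0.156, 0.988, 0.001], [0.988, 0.156, 0.0], [0.0, 0.001, -1.0]]
wrist_force: [0.2, 0.4, -1.7]
opening: 0.15
```

```bash
python3 plan.py 0.556 0.0805 0.08 9.2 4;  python3 - <<'E'
from plant import manip, vision
import cv2, numpy as np
for n in ["wrist","scene"]:
    c=vision.calibration(n)
    p,d=vision.camera(n); np.savez(f'pics/{n}3.npz',p=p,d=d,K=c['K'],T=c['T'])
    cv2.imwrite(f'pics/{n}3.png',p[:,:,::-1])
E
```

```text
t 7.1 p [0.5548 0.0784 0.1121] open 13.9 F [ 0.2  0.4 -1.7] M [-0.03  0.05  0.02] q [ 0.09 -0.09  1.82  0.    1.41 -0.06]
yaw 8.95 tiltz [ 0.001  0.    -1.   ]
dist mm [  1.2   2.1 -32.1] rv [ 0.001 -0.    -0.004]
[0.5 0.4 8. ] [ 0.    -0.    -0.001]
[0.5 0.4 8. ] [ 0.    -0.    -0.001]
[0.5 0.4 8. ] [ 0.    -0.    -0.001]
[0.5 0.4 8. ] [ 0.    -0.    -0.001]
```

View pics/wrist3.png

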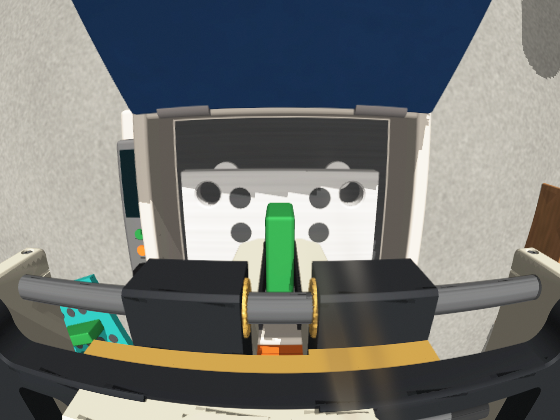

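```bash
python3 - <<'E'
from h import *
p,d,K,T=load('wrist3')
def fproj(P):
    c=(np.atleast_2d(P)-T[:3,3])@T[:3,:3]; r=np.hypot(c[:,0],c[:,1]); th=np.arctan2(r,c[:,2]); return c[:,:2]/r[:,None]*(th*K[0,0])[:,None]+[K[0,2],K[1,2]]
y=np.radians(9.25); X=np.array([np.cos(y),np.sin(y)]);Y=np.array([-X[1],X[0]])
s=5
x0,y0=180,150
a=cv2.resize(p[y0:y0+65,x0:x0+205],None,fx=3.9,fy=3.9,interpolation=cv2.INTER_CUBIC)[:,:,::-1].copy()
C=np.array([.5563,.0798])
b=a.copy()
for sx in(-40,40):
  cc=C+sx/1000*X+.032*Y
  for z,col,r in((.051,(0,0,255),.01),(.062,(255,0,0),.005),(.07,(0,255,0),.0015)):
    t=np.linspace(0,6.28,40); P=np.c_[cc[0]+r*np.cos(t),cc[1]+r*np.sin(t),np.full(40,z)]
    q=(fproj(P)-[x0,y0]+.5)*3.9; cv2.polylines(b,[q.astype(np.int32)],True,col,1)
cv2.imwrite('pics/c7.png',np.vstack([a,b]))
E
```

```text
(no output)
```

View pics/c7.png

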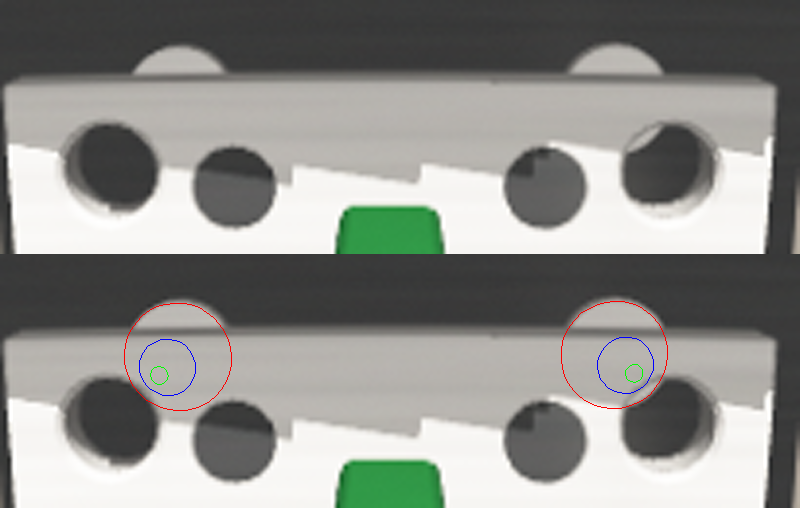

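View pics/scene3.png

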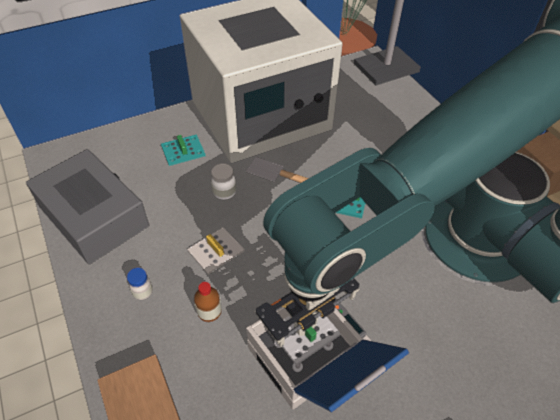

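The overlay matches the visible shoulders to within about 1 px. I'll centre the plate and lower it.

>>> servo_tool([
  [1.8,1.5,5,0.001,0,-0.004,0],
  [1,0.6,5,0,0,0,0],
  [0,0,0,0,0,0,0],
])

```text
clock: 7.58
position: [0.5581, 0.082, 0.1049]
eef_rot: [[-0.16, 0.987, 0.004], [0.987, 0.16, 0.0], [-0.0, 0.004, -1.0]]
wrist_force: [0.2, 0.2, -2.9]
opening: 0.145
```

```bash
python3 plan.py 0.556 0.0805 0.08 9.2 3
```

```text
t 7.58 p [0.5581 0.082  0.1049] open 13.5 F [ 0.2  0.2 -2.9] M [-0.04  0.1  -0.02] q [ 0.1  -0.07  1.82  0.    1.39 -0.06]
yaw 9.21 tiltz [ 0.004  0.    -1.   ]
dist mm [ -2.1  -1.5 -24.9] rv [0.004 0.    0.   ]
[-0.4 -0.8  8.3] [0.001 0.    0.   ]
[-0.4 -0.8  8.3] [0.001 0.    0.   ]
[-0.4 -0.8  8.3] [0.001 0.    0.   ]
```

>>> servo_tool([
  [-1,-1.5,5,0.003,0,0,0],
  [-0.5,-0.5,5,0,0,0,0],
  [0,0,0,0,0,0,0],
])

```text
clock: 7.95
position: [0.5563, 0.08, 0.0943]
eef_rot: [[-0.16, 0.987, 0.001], [0.987, 0.16, -0.0], [-0.0, 0.001, -1.0]]
wrist_force: [-0.3, 0.5, -2.7]
opening: 0.15
```

```bash
python3 plan.py 0.556 0.0805 0.08 9.2 3; python3 plan.py 0.556 0.0805 0.08 9.2 1
```

```text
t 7.95 p [0.5563 0.08   0.0943] open 13.9 F [-0.3  0.5 -2.7] M [-0.01  0.07  0.02] q [ 0.1  -0.07  1.83 -0.    1.38 -0.06]
yaw 9.21 tiltz [ 0.001 -0.    -1.   ]
dist mm [ -0.3   0.5 -14.3] rv [0.001 0.    0.   ]
[ 0.2 -0.1  4.8] [0. 0. 0.]
[ 0.2 -0.1  4.8] [0. 0. 0.]
[ 0.2 -0.1  4.8] [0. 0. 0.]
t 7.95 p [0.5563 0.08   0.0943] open 13.9 F [-0.3  0.5 -2.7] M [-0.01  0.07  0.02] q [ 0.1  -0.07  1.83 -0.    1.38 -0.06]
yaw 9.21 tiltz [ 0.001 -0.    -1.   ]
dist mm [ -0.3   0.5 -14.3] rv [0.001 0.    0.   ]
[ 0.5 -0.2 14.3] [0.001 0.    0.   ]
```

>>> servo_tool([
  [0.4,0,5,0,0,0,0],
  [0,0,5,0,0,0,0],
  [0,0,4,0,0,0,0],
  [0,0,0,0,0,0,0],
])

```text
clock: 8.45
position: [0.5562, 0.0804, 0.0793]
eef_rot: [[-0.16, 0.987, 0.001], [0.987, 0.16, -0.0], [-0.0, 0.001, -1.0]]
wrist_force: [-0.0, -0.4, -2.8]
opening: 0.147
```

```bash
python3 plan.py 0.556 0.0805 0.0685 9.2 3
```

```text
t 8.45 p [0.5562 0.0804 0.0793] open 13.7 F [-0.  -0.4 -2.8] M [-0.06  0.03 -0.04] q [ 0.1  -0.06  1.85 -0.    1.35 -0.06]
yaw 9.21 tiltz [ 0.001 -0.    -1.   ]
dist mm [ -0.2   0.1 -10.8] rv [0.001 0.    0.   ]
[ 0.  -0.1  3.6] [0. 0. 0.]
[ 0.  -0.1  3.6] [0. 0. 0.]
[ 0.  -0.1  3.6] [0. 0. 0.]
```

No contact force at pin-top level, so the fit is good. Lowering onto the shoulders.

>>> servo_tool([
  [0,0,3,0,0,0,0],
  [0,0,3,0,0,0,0],
  [0,0,3,0,0,0,0],
  [0,0,1.5,0,0,0,0],
])

```text
clock: 8.95
position: [0.5564, 0.0805, 0.0685]
eef_rot: [[-0.16, 0.987, 0.002], [0.987, 0.16, 0.0], [-0.0, 0.002, -1.0]]
wrist_force: [-8.5, -0.1, 14.5]
opening: 0.147
```

```bash
python3 plan.py 0.556 0.0805 0.0685 9.2 1
```

```text
t 8.95 p [0.5564 0.0805 0.0685] open 13.6 F [-8.5 -0.1 14.5] M [-0.27  1.76 -0.07] q [ 0.1  -0.05  1.86 -0.    1.33 -0.06]
yaw 9.21 tiltz [ 0.002  0.    -1.   ]
dist mm [-0.4  0.   0. ] rv [0.002 0.    0.   ]
[ 0.1 -0.4 -0. ] [0.002 0.    0.   ]
```

>>> servo_tool([
  [0,-0.3,-0.4,0,0,0,0],
  [0,0,0,0,0,0,40],
  [0,0,0,0,0,0,40],
  [0,0,0,0,0,0,40],
])

```text
clock: 9.45
position: [0.5565, 0.0805, 0.0695]
eef_rot: [[-0.16, 0.987, 0.003], [0.987, 0.16, 0.0], [-0.0, 0.003, -1.0]]
wrist_force: [0.3, -0.8, 0.4]
opening: 0.408
```

```bash
python3 plan.py 0.556 0.0805 0.16 9.2 4
```

```text
t 9.45 p [0.5565 0.0805 0.0695] open 37.9 F [ 0.3 -0.8  0.4] M [-0.01  0.09  0.  ] q [ 0.1  -0.05  1.86 -0.    1.33 -0.06]
yaw 9.21 tiltz [ 0.003  0.    -1.   ]
dist mm [-0.5  0.  90.5] rv [0.003 0.    0.   ]
[  0.   -0.1 -22.6] [0.001 0.    0.   ]
[  0.   -0.1 -22.6] [0.001 0.    0.   ]
[  0.   -0.1 -22.6] [0.001 0.    0.   ]
[  0.   -0.1 -22.6] [0.001 0.    0.   ]
```

>>> servo_tool([
  [0,0,-15,0,0,0,40],
  [0,0,-25,0,0,0,40],
  [0,0,-35,0,0,0,40],
  [0,0,-45,0,0,0,40],
  [0,0,-45,0,0,0,40],
])

```text
clock: 10.07
position: [0.5548, 0.0803, 0.2407]
eef_rot: [[-0.16, 0.987, -0.0], [0.987, 0.16, -0.0], [-0.0, -0.0, -1.0]]
wrist_force: [0.0, -0.0, -0.1]
opening: 0.43
```

```bash
python3 plan.py 0.556 0.0805 0.16 9.2 4;  python3 - <<'E'
from plant import manip, vision
import cv2, numpy as np
for n in ["wrist","side"]:
    c=vision.calibration(n)
    p,d=vision.camera(n); np.savez(f'pics/{n}4.npz',p=p,d=d,K=c['K'],T=c['T'])
    cv2.imwrite(f'pics/{n}4.png',p[:,:,::-1])
E
```

```text
t 10.07 p [0.5548 0.0803 0.2407] open 40.0 F [ 0.  -0.  -0.1] M [-0.05  0.01 -0.01] q [ 0.1  -0.14  1.66 -0.    1.62 -0.06]
yaw 9.21 tiltz [-0. -0. -1.]
dist mm [  1.2   0.2 -80.7] rv [-0.  0.  0.]
[ 0.   0.3 20.2] [-0.  0.  0.]
[ 0.   0.3 20.2] [-0.  0.  0.]
[ 0.   0.3 20.2] [-0.  0.  0.]
[ 0.   0.3 20.2] [-0.  0.  0.]
```

View pics/wrist4.png

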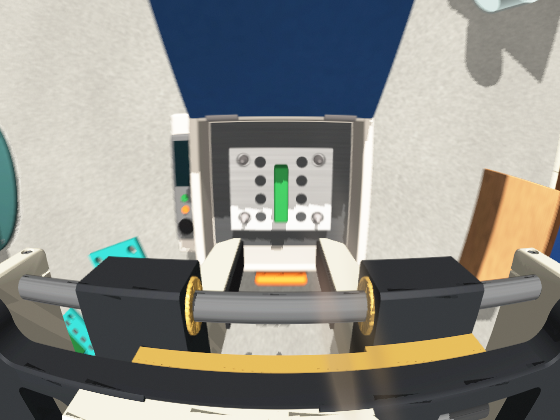

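View pics/side4.png

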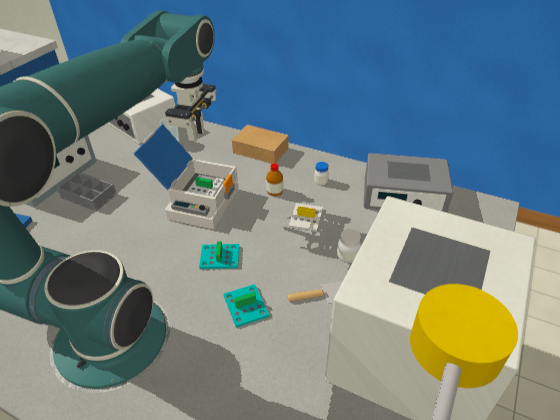

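Wrist view: all four pins stand through the plate's holes at (242,160), (319,159), (244,218) and (318,218), and the plate is flat. Next I check the seating in numbers, and get the cover angle and the space behind the cover.

```bash
python3 - <<'E'
from h import *
p,d,K,T=load('wrist4')
h=cv2.cvtColor(p,cv2.COLOR_RGB2HSV)
W=fray([[242,160],[319,159],[244,218],[318,218]],K,T,.065);print('pins',W.mean(0).round(4))
m=(h[...,1]<30)&(h[...,2]>120); m[:145]=0;m[235:]=0;m[:,:225]=0;m[:,337:]=0
v,u=np.where(m);r=cv2.minAreaRect(np.c_[u,v].astype(np.float32));B=fray(cv2.boxPoints(r),K,T,.061);print('plate',B.mean(0).round(4),[np.linalg.norm(B[i]-B[i-1]).round(4) for i in range(4)])
y=np.radians(9.25); X=np.array([np.cos(y),np.sin(y),0]);Y=np.array([-X[1],X[0],0]); H=np.array([.5562,.0805,.097])+.075*Y
for n in('scene0','side0','side4','scene3'):
    p,d,K,T=load(n);Q=cloud(d,K,T);h=cv2.cvtColor(p,cv2.COLOR_RGB2HSV)
    R=Q-H; a=R@X;b=R@Y;z=R[...,2]
    m=(d>0)&(np.abs(a)<.075)&(b>.005)&(b<.13)&(z>.02)&(z<.14)&(h[...,1]>100)&(h[...,0]>95)&(h[...,0]<130)
    print(n,m.sum())
    if m.sum()>100:
        A=np.c_[b[m],z[m]]; c=np.median(A,0); f=cv2.fitLine(A.astype(np.float32),cv2.DIST_HUBER,0,.01,.01).ravel(); print('angle',np.arctan2(f[1],-f[0])%np.pi, 'rmax',np.percentile(np.hypot(*A.T),99), 'perp off',f[2]*f[1]-f[3]*f[0])
    g=(d>0)&(np.abs(a)<.13)&(b>.12)&(b<.30)&(Q[...,2]>.1)
    print('behind',g.sum(),Q[g].max(0) if g.any() else'',Q[g].min(0) if g.any() else '')
E
python3 plan.py 0.5386 0.1881 0.34 9.2 3
```

```text
pins [0.5566 0.0802 0.065 ]
plate [0.5591 0.0771 0.061 ] [np.float64(0.098), np.float64(0.1144), np.float64(0.0983), np.float64(0.1217)]
scene0 2549
angle 2.2256637 rmax 0.15478624801690277 perp off 0.001961846
behind 0  
side0 1385
angle 2.2242334 rmax 0.15245084697552044 perp off -0.0008781776
behind 0  
side4 1384
angle 2.2216816 rmax 0.15250463863730035 perp off -0.0005318336
behind 0  
scene3 2537
angle 2.2239478 rmax 0.15484541819883071 perp off 0.0021402836
behind 0  
t 10.18 p [0.5563 0.0805 0.2449] open 40.0 F [-0.4 -0.3  0.7] M [-0.06 -0.01 -0.01] q [ 0.1  -0.14  1.65 -0.    1.62 -0.06]
yaw 9.21 tiltz [ 0.007  0.001 -1.   ]
dist mm [-17.7 107.6  95.1] rv [0.007 0.001 0.   ]
[ 36.3   0.1 -31.7] [0.002 0.    0.   ]
[ 36.3   0.1 -31.7] [0.002 0.    0.   ]
[ 36.4  -0.  -31.7] [0.002 0.    0.   ]
```

Pins are centred at (0.5566, 0.0802), matching the seat, and the cover is at 2.22 rad with free space behind it. I go up and over to behind the cover, with the fingers shut.

>>> servo_tool([
  [0,0,-45,0.002,0,0,0],
  [10,0,-45,0.002,0,0,0],
  [50,0,-10,0,0,0,0],
  [55,0,0,0,0,0,0],
  [55,0,0,0,0,0,0],
])

```text
clock: 10.8
position: [0.5276, 0.2495, 0.3521]
eef_rot: [[-0.154, 0.988, 0.007], [0.988, 0.154, 0.001], [-0.0, 0.007, -1.0]]
wrist_force: [-0.0, -0.7, 0.4]
opening: 0.005
```

```bash
python3 plan.py 0.5211 0.2957 0.31 9.2 2
```

```text
t 10.8 p [0.5276 0.2495 0.3521] open 0.5 F [-0.  -0.7  0.4] M [-0.09  0.02 -0.02] q [ 0.4  -0.09  1.44 -0.    1.79  0.24]
yaw 8.88 tiltz [ 0.007  0.001 -1.   ]
dist mm [ -6.5  46.2 -42.1] rv [ 0.007  0.    -0.006]
[23.3  0.2 21. ] [ 0.004  0.    -0.003]
[23.3  0.3 21. ] [ 0.004  0.    -0.003]
```

>>> servo_tool([
  [25,0,0,0.004,0,-0.003,0],
  [22,0,20,0.003,0,-0.003,0],
  [0,0,40,0,0,0,0],
  [0,0,40,0,0,0,0],
  [0,0,40,0,0,0,0],
])

```text
clock: 11.42
position: [0.519, 0.3021, 0.2138]
eef_rot: [[-0.166, 0.986, 0.006], [0.986, 0.166, 0.004], [0.003, 0.007, -1.0]]
wrist_force: [0.6, 0.9, -0.5]
opening: 0.007
```

```bash
cat > cov.py <<'E'
from plant import manip
import numpy as np
y=np.radians(9.25); X=np.array([np.cos(y),np.sin(y),0]);Y=np.array([-X[1],X[0],0]); H=np.array([.5562,.0805,.097])+.075*Y
s=manip.state(); r=s['position']-H
print('t',round(s['clock'],2),'rel hinge mm x,y,z',(1000*np.array([r@X,r@Y,r[2]])).round(1),'F xyz',[round(float(s['wrist_force']@v),1) for v in(X,Y,[0,0,1])],'q',s['qpos'].round(2),'zaxis',s['eef_rot'][:,2].round(3))
E
python3 cov.py; python3 - <<'E'
from plant import manip, vision
import cv2, numpy as np
for n in ["side"]:
    p,d=vision.camera(n)
    cv2.imwrite(f'pics/{n}5.png',cv2.resize(p[60:260,80:340],None,fx=3,fy=3)[:,:,::-1])
E
```

```text
t 11.43 rel hinge mm x,y,z [ -1.1 149.7 116.8] F xyz [0.8, 0.8, -0.5] q [ 0.48 -0.05  1.62  0.    1.57  0.32] zaxis [ 0.006  0.004 -1.   ]
```

View pics/side5.png

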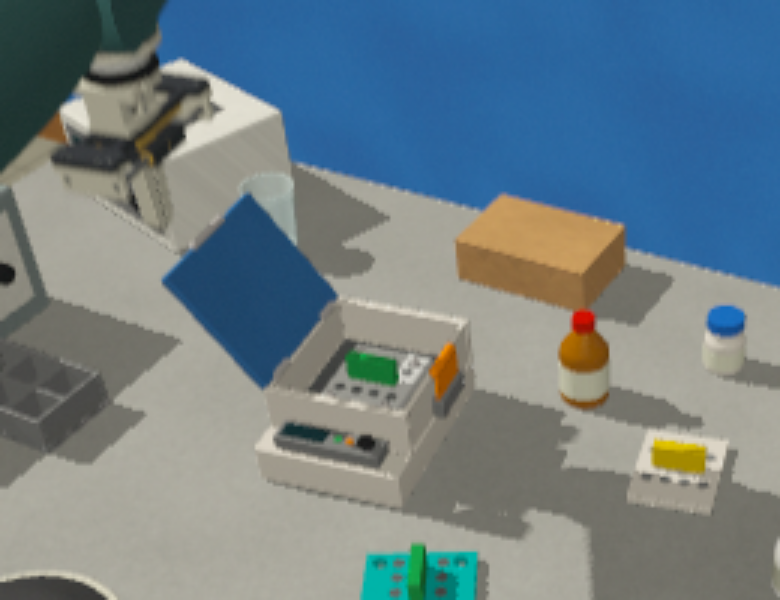

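The side view shows the closed fingers behind the cover's free edge, and the plate flat in the bay. I'll push the edge towards the bay.

>>> servo_tool([
  [-10,0,18,0,0,0,0],
  [-15,0,3,0,0,0,0],
  [-15,0,-2,0,0,0,0],
  [-18,0,-8,0,0,0,0],
  [-18,0,-8,0,0,0,0],
])

```text
clock: 12.1
position: [0.5311, 0.2242, 0.211]
eef_rot: [[-0.167, 0.986, 0.004], [0.986, 0.167, 0.004], [0.003, 0.004, -1.0]]
wrist_force: [0.4, 0.8, -0.9]
opening: 0.007
```

```bash
python3 cov.py
```

```text
t 12.1 rel hinge mm x,y,z [ -1.7  70.9 114. ] F xyz [0.6, 0.7, -0.9] q [ 0.35 -0.1   1.67  0.    1.57  0.19] zaxis [ 0.004  0.004 -1.   ]
```

>>> servo_tool([
  [-18,0,-3,0,0,0,0],
  [-18,0,-3,0,0,0,0],
  [-18,0,-3,0,0,0,0],
  [-10,0,0,0,0,0,0],
])

```text
clock: 12.6
position: [0.5429, 0.1559, 0.2225]
eef_rot: [[-0.166, 0.986, 0.006], [0.986, 0.166, 0.005], [0.004, 0.007, -1.0]]
wrist_force: [-0.6, 1.7, 1.4]
opening: 0.002
```

```bash
python3 cov.py; python3 - <<'E'
from plant import manip, vision
import cv2, numpy as np
for n in ["side"]:
    p,d=vision.camera(n)
    cv2.imwrite(f'pics/{n}6.png',cv2.resize(p[60:260,80:340],None,fx=3,fy=3)[:,:,::-1])
E
```

```text
t 12.6 rel hinge mm x,y,z [ -1.    1.5 125.5] F xyz [-0.3, 1.8, 1.4] q [ 0.23 -0.13  1.68  0.    1.58  0.07] zaxis [ 0.006  0.005 -1.   ]
```

View pics/side6.png

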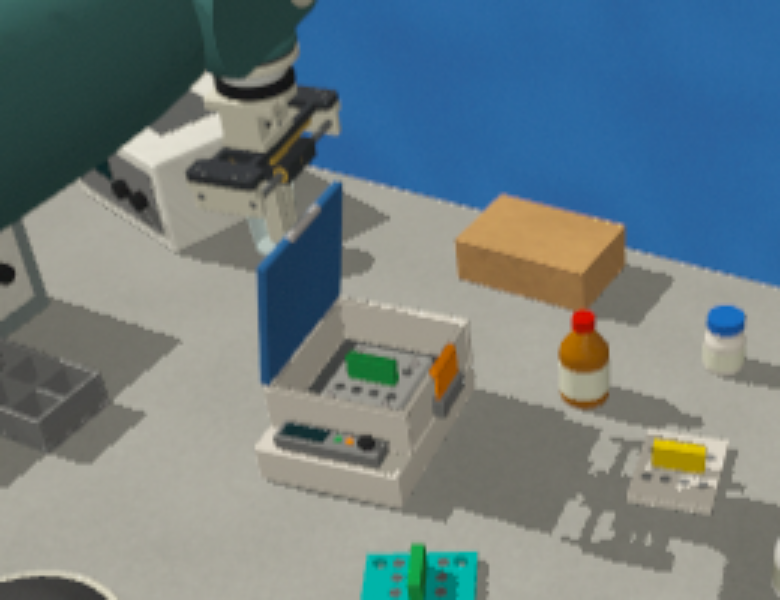

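Cover is about upright at 1.4 rad, and the fingertip is on the pad's height. I follow the arc over.

>>> servo_tool([
  [-14,0,0,0,0,0,0],
  [-14,0,1,0,0,0,0],
  [-13,0,4,0,0,0,0],
  [-12,0,5,0,0,0,0],
  [-12,0,7,0,0,0,0],
])

```text
clock: 13.28
position: [0.5544, 0.0875, 0.2033]
eef_rot: [[-0.167, 0.986, 0.005], [0.986, 0.167, 0.004], [0.003, 0.006, -1.0]]
wrist_force: [0.0, 1.5, -0.2]
opening: 0.006
```

```bash
python3 cov.py
```

```text
t 13.28 rel hinge mm x,y,z [ -0.6 -67.8 106.3] F xyz [0.3, 1.5, -0.2] q [ 0.11 -0.13  1.71  0.    1.56 -0.06] zaxis [ 0.005  0.004 -1.   ]
```

>>> servo_tool([
  [-13,0,10,0,0,0,0],
  [-11,0,11,0,0,0,0],
  [-9,0,11,0,0,0,0],
  [-7,0,11,0,0,0,0],
])

```text
clock: 13.78
position: [0.5616, 0.045, 0.1567]
eef_rot: [[-0.166, 0.986, 0.004], [0.986, 0.166, 0.004], [0.003, 0.005, -1.0]]
wrist_force: [0.7, 0.6, 0.2]
opening: 0.008
```

```bash
python3 cov.py; python3 - <<'E'
from plant import manip, vision
import cv2, numpy as np
for n in ["side"]:
    p,d=vision.camera(n)
    cv2.imwrite(f'pics/{n}7.png',cv2.resize(p[60:260,80:340],None,fx=3,fy=3)[:,:,::-1])
E
```

```text
t 13.78 rel hinge mm x,y,z [  -0.4 -111.    59.7] F xyz [0.8, 0.5, 0.2] q [ 0.03 -0.11  1.77  0.    1.48 -0.13] zaxis [ 0.004  0.004 -1.   ]
```

View pics/side7.png

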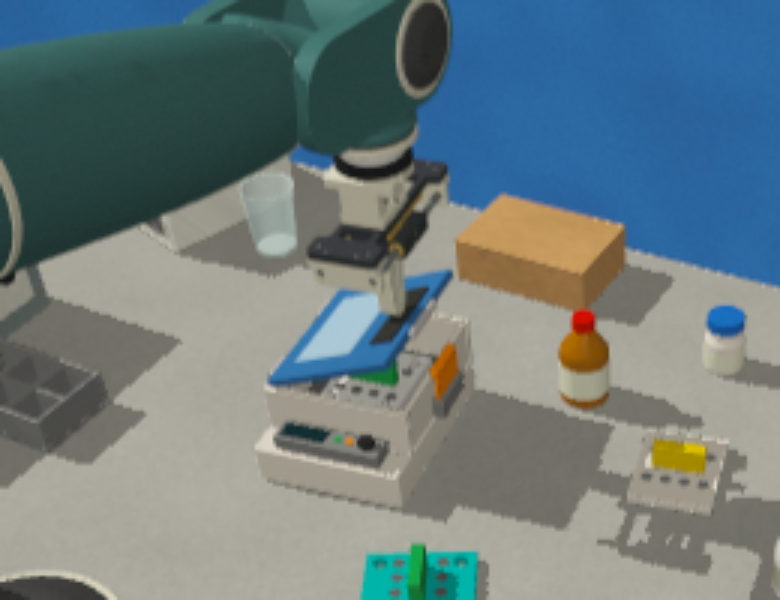

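The fingertip sits on the black pad at about (405,310) in the crop, with the cover at about 0.37 rad. Pressing on down.

>>> servo_tool([
  [-6,0,11,0,0,0,0],
  [-4,0,11,0,0,0,0],
  [-2,0,8,0,0,0,0],
  [0,0,3,0,0,0,0],
])

```text
clock: 14.32
position: [0.5639, 0.0319, 0.1214]
eef_rot: [[-0.166, 0.986, 0.004], [0.986, 0.166, 0.003], [0.003, 0.005, -1.0]]
wrist_force: [-11.1, -1.5, 27.2]
opening: 0.006
```

```bash
python3 cov.py
```

```text
t 14.32 rel hinge mm x,y,z [  -0.2 -124.2   24.4] F xyz [-11.2, 0.3, 27.2] q [ 0.01 -0.08  1.8   0.    1.42 -0.16] zaxis [ 0.004  0.003 -1.   ]
```

>>> servo_tool([
  [0,-1,2,0,0,0,0],
  [0,-0.5,2,0,0,0,0],
])

```text
clock: 14.58
position: [0.5639, 0.0318, 0.1212]
eef_rot: [[-0.167, 0.986, 0.009], [0.986, 0.167, 0.003], [0.002, 0.01, -1.0]]
wrist_force: [-7.6, 0.1, 18.7]
opening: 0.006
```

```bash
python3 cov.py
```

```text
t 14.57 rel hinge mm x,y,z [  -0.2 -124.3   24.2] F xyz [-7.4, 1.3, 18.7] q [ 0.01 -0.09  1.81  0.    1.41 -0.16] zaxis [ 0.009  0.003 -1.   ]
```

>>> servo_tool([
  [0,-0.5,4,0.003,0,0,0],
  [0,-0.5,5,0.003,0,0,0],
])

```text
clock: 14.82
position: [0.5639, 0.0311, 0.1158]
eef_rot: [[-0.167, 0.986, 0.007], [0.986, 0.167, 0.0], [-0.001, 0.007, -1.0]]
wrist_force: [-2.3, -5.7, 9.2]
opening: 0.002
```

```bash
python3 cov.py
```

```text
t 14.82 rel hinge mm x,y,z [  -0.3 -125.    18.8] F xyz [-3.2, -5.3, 9.2] q [ 0.01 -0.08  1.81  0.    1.41 -0.16] zaxis [ 0.007  0.    -1.   ]
```

It is giving way at about 0.04. Keep pressing gently.

>>> servo_tool([
  [0,0,3,0.003,0,0,0],
  [0,0,3,0.003,0,0,0],
])

```text
clock: 15.08
position: [0.5643, 0.0307, 0.1107]
eef_rot: [[-0.167, 0.986, 0.003], [0.986, 0.167, -0.002], [-0.002, 0.002, -1.0]]
wrist_force: [-7.7, -0.2, 26.3]
opening: 0.002
```

```bash
python3 cov.py
```

```text
t 15.07 rel hinge mm x,y,z [   0.  -125.5   13.7] F xyz [-7.6, 1.1, 26.3] q [ 0.01 -0.08  1.81 -0.    1.4  -0.16] zaxis [ 0.003 -0.002 -1.   ]
```

The pad is at 0.1107 m, which is its shut height, with a firm stop. Retreat and look.

>>> servo_tool([
  [0,0,-10,0,0,0,0],
  [0,0,-30,0,0,0,0],
  [0,0,-50,0,0,0,0],
  [0,0,-50,0,0,0,0],
  [0,0,-20,0,0,0,0],
])

```text
clock: 15.7
position: [0.5632, 0.0317, 0.2735]
eef_rot: [[-0.168, 0.986, -0.001], [0.986, 0.168, -0.001], [-0.001, -0.001, -1.0]]
wrist_force: [-0.1, -0.5, -0.3]
opening: 0.005
```

```bash
python3 cov.py; python3 - <<'E'
from plant import manip, vision
import cv2, numpy as np
from h import *
y=np.radians(9.25); X=np.array([np.cos(y),np.sin(y),0]);Y=np.array([-X[1],X[0],0]); H=np.array([.5562,.0805,.097])+.075*Y
im=[]
for n in ["side","wrist"]:
    c=vision.calibration(n); p,d=vision.camera(n)
    if n=='side':
        cv2.imwrite(f'pics/{n}8.png',cv2.resize(p[60:260,80:340],None,fx=3,fy=3)[:,:,::-1])
        Q=cloud(d,c['K'],c['T'])-H; a=Q@X;b=Q@Y; h=cv2.cvtColor(p,cv2.COLOR_RGB2HSV)
        m=(d>0)&(abs(a)<.08)&(b<-.01)&(b>-.15)&(Q[...,2]>0)&(Q[...,2]<.06)&(h[...,1]>100)&(h[...,0]>95)&(h[...,0]<130)
        A=np.c_[b[m],Q[...,2][m]]; f=np.polyfit(A[:,0],A[:,1],1); print(m.sum(),'slope',f)
    else: cv2.imwrite(f'pics/{n}8.png',p[:,:,::-1])
E
```

```text
t 15.7 rel hinge mm x,y,z [  -1.  -124.3  176.5] F xyz [-0.2, -0.5, -0.3] q [ 0.01 -0.13  1.6  -0.    1.67 -0.16] zaxis [-0.001 -0.001 -1.   ]
654 slope [0.00471727 0.01236556]
```

View pics/side8.png

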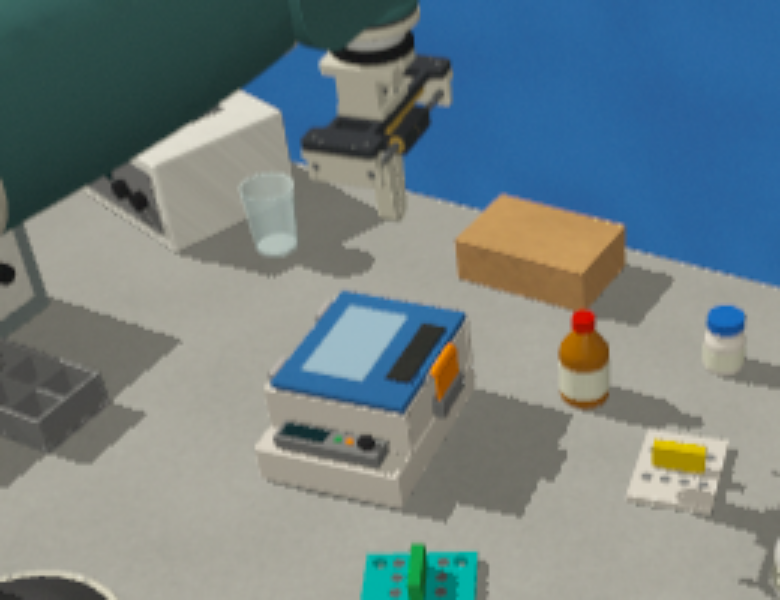

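View pics/wrist8.png

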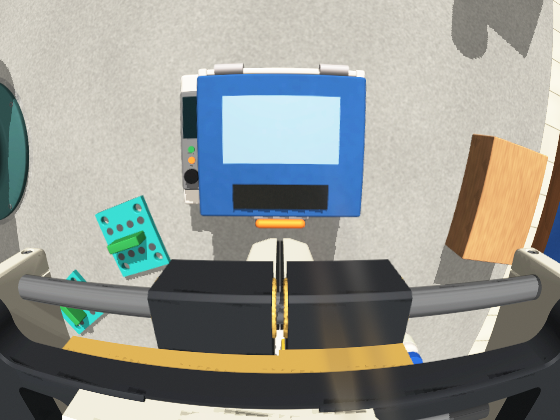

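Both pictures show the cover flat and shut (measured slope about 0.005 rad) with the orange catch over its edge. Nothing touches the robot, and the spare, bottle and jar stand where they did. Handing in.

```bash
python3 -c "
from plant import job_done; print(job_done())"
```

```text
the job is handed in; nothing more can be done
None
```

The job is done and handed in at about 16 s of the 64 s allowed. `job_done()` gave no verdict, so the result rests on my own checks.

I lifted the drilled green-handled plate, lowered it over the four posts, and let it go on the shoulders. I then pushed the cover over from behind with the closed fingers and pressed its pad until the catch gave way.

**Plate:**
- All four pins stood through the corner holes.
- The pins averaged (0.5566, 0.0802) m, about 1 mm from the bay centre I had measured.
- The plate stopped firmly at seat height, at about the expected tool height.
- A rough outline of the plate in the wrist picture put its centre about 4–5 mm off. Its sizes came out wrong (98 x 114–122 mm instead of 90 x 110 mm), so I discounted it.

**Cover:**
- The pad bottomed at 0.1107 m, against 0.111 m when shut.
- After I moved away, the cover's slope measured about 0.005 rad.
- The orange catch was over the edge in both final pictures.

**Other checks:**
- The first scene-camera estimate of the bay centre was about 4 mm off in y from the wrist-camera one. I went by the wrist camera, and the plate met no resistance at the pins until the shoulders.
- While I pressed the cover, the wrist-force readings between moves reached about 27 N upward.
- The final readings showed no contact on the robot.
- The yellow-handled plate and the bottle looked unmoved in the last side picture. The jar was almost out of that view, but the arm never went near it.

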